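# Coat buttons into the stock tube

## Robot

A 6-joint arm with a two-finger parallel gripper is mounted at the origin on the work surface. World frame = base frame: x ahead of the robot, y to its left, z up, the work surface at z = 0. Lengths are in m, angles in rad, forces in N, time in s.
With the tool pointing down it reaches from about 0.35 to 0.85 m from the base axis. Payload 8.1 kg.
Tool frame: the origin (TCP) lies between the finger pads; the fingertips stand nose_length ahead of it and the grasp point (between the pads) lies 2 mm behind it (nose_length is the distance from the TCP to the fingertips, in m); z points along the fingers, x is the direction in which the jaws open and shut, and the axes are right-handed (so a half turn about z gives the same grasp; the last joint's range is limited). The gripper opens to 93 mm and grips with 3 to 60 N. Pads are 15 mm wide; open, the fingers measure 128 mm over their backs; the gripper's body (75 mm by 188 mm) begins 65 mm behind the grasp point.
Start: joints at [-1.435, 0.13, 1.488, -0, 1.523, -0.085], TCP at [0.131, -0.585, 0.236] pointing down, gripper open.
Joint ranges: [-2.96, 2.96], [-0.89, 2.26], [0.02, 2.5], [-1.34, 4.48], [0, 2.73], [-2.66, 2.66]. Speed limits (rad/s): [2.39, 2.39, 2.79, 3.14, 3.14, 3.14].

## Interface

Orientations are given as a rotation vector (axis times angle).
In Python, from plant import * gives the robot as it stands.
- The arm moves only by the tool carry_out, never from a script. Its argument "steps" is a list of rows, each an object with "xyz": the shift along the world's x, y, z in cm, a list of three; "rot": the turn, a rotation vector about the world's x, y, z in degrees, a list of three. In form: [{"xyz": [tx, ty, tz], "rot": [rx, ry, rz]}, ...]. A call has 1 to 10 rows; each row is the pose to reach, as a shift and turn from the pose commanded when the call began; what a row does not reach only later rows make up. A row lasts 1/10 s, in which the tool goes at most 50 mm and 8.59 degrees, less where a joint would pass 70% of its speed; a pose out of reach is approached as far as the arm can. A call with a gripper value outside its range is refused whole. "grip" is the opening, from 0 (shut) to 1 (fully open), set as the call begins (left out, the last holds). The fingers move at their own pace and stop on an object; "force" is the grip in N (left out, the last holds). Time passes only in rows, so rows that repeat a pose let the fingers close. It gives the time, the measured TCP pose, the force and the opening at its end, in the units of the state.
- read_state(): the state, without advancing time (a new reading comes with each control period).
- read_camera(name): name is "side" or "top"; returns the picture (480x640x3 uint8, red, green, blue); there is no depth.
- calibration(name): a dict with "fov_y" (degrees; the focal length in pixels is half the picture's height over the tangent of half this angle, whatever the lens; pixels are square), "cx", "cy" (the principal point, pixels), "xyz" and "attitude" of the camera in the world. Camera axes: x right, y down, z forward; pixel columns grow to the right and rows downward; lengths in m; the calibration is good to about 2 mm. A picture is of the moment at which its call begins. calibration takes no time and is no camera call.
- close_job(): hands the job in, once; it reports no verdict.
The state is a dict: "t": time; "q": joint angles; "dq": joint speeds; "joint_torque": joint torques, N m; "tool_pos": TCP position; "orientation": TCP orientation; "force": force on the tool from outside, world axes, zero at the start; "wrist_torque": the same for the moment, N m; "opening": finger opening in m.
Only numpy, scipy, OpenCV 4.12 (cv2) and the standard library are available. Lean on these libraries where they do the work, as an engineer would, in place of code of your own. Each camera call takes 0.05 s, during which the arm holds its last target.

## Task

Put the two large coat buttons lying on the grey sample pad away in the button tube: drop them in one after the other, so that they lie flat on top of each other as one column at the bottom of the tube. Leave the small button where it lies.

Things in the scene. Friction and masses are not known exactly. Their poses are not given: they have to be found in the camera images.
- button_a_mid (a point): Centre (half-way up) of one of the two large coat buttons: a flat rigid dark-brown disc, 44 mm across, 9 mm thick, four small blind holes, about 18 g. It lies flat on the grey sample pad, whose top is 10 mm above the table, so its centre starts 14.5 mm above the table. z is the disc's axis. At least 30 mm are free around it for fingers. Either face may end up.
- button_b_mid (a point): Centre (half-way up) of the other large coat button, the same in every way as the first. It may go into the tube first or second.
- tube: Button tube, fixed: upright slick grey tube with a white funnel collar on a dark steel foot 84 mm across. Origin: on its axis at table height; z up. Bore 50 mm wide, raised flat floor at 34 mm height; the collar widens from 46 mm height to 74 mm inside (82 outside) at its rim, 66 mm high. A button let go flat just above the rim, within 8 mm of the axis, slides in. Fingers holding a button do not fit in.
- small_button_mid (a point): Centre (half-way up) of a small dark-brown button of the same make, 28 mm across and 6 mm thick, also lying on the pad. Not part of the job: it stays. (A square steel buckle, 44 mm wide, lies on the pad too; a white pin dish and a blue thread spool stand farther out.)
There are look-alikes about, which are no part of the job. Leave any blue look-alike of the part that bears button_a_mid alone. What is shaped like the part that bears button_b_mid but blue is not meant.

How it is judged:
At the end, for the whole second after the job is handed in: Both large buttons are at rest inside the tube, each centre within 10 mm of the tube's axis and lower than 52 mm above the table (stacked on the tube's floor with nothing else beneath), each lying flat within about 11 degrees, either face up (horizontal distance between each of button_a_mid, button_b_mid and tube below 0.01 m and z of each of button_a_mid, button_b_mid in the frame of tube below 0.052 m and (angle between button_a_mid's own z axis and vertical below 0.2 rad or angle between button_a_mid's own z axis and vertical above 2.94 rad) and linear speed of each of button_a, button_b below 0.02 m/s and (angle between button_b_mid's own z axis and vertical below 0.2 rad or angle between button_b_mid's own z axis and vertical above 2.94 rad)); the robot touches nothing.
It fails at once if the small button is moved more than 30 mm from where it lay (distance of small_button_mid from where it was at the start of the episode above 0.03 m).
It also fails if it takes over 54 s, if anything falls off the work surface, if the arm or the gripper's body presses on something with over 40 N, if the wrist force passes 120 N, or if a joint passes its speed limit or range.

## Working session

There is one attempt and no reset: what is moved stays moved. The work goes in short steps, Python scripts to look and compute and a tool call to move; the robot and the scene stay as the last step left them, time stands still between calls to the robot, and variables do not carry over. Pictures are saved under pics/ and viewed, and the job is handed in when it is done.

Besides the shell and the picture viewer there is one more tool, called after ">>>" as a command line: name --argument value ..., lists and objects as JSON in quotes. carry_out: Moves the arm, as the interface text tells. Its arguments: {"type":"object","properties":{"steps":{"type":"array","items":{"type":"object","properties":{"xyz":{"type":"array","items":{"type":"number"}},"rot":{"type":"array","items":{"type":"number"}}}}},"grip":{"type":"number"},"force":{"type":"number"}},"required":["steps"]}

```bash
ls; mkdir -p pics
python3 - <<'E'
from plant import *
import cv2
s=read_state(); print({k:s[k] for k in('t','tool_pos','orientation','opening')})
try: print(nose_length)
except Exception as e: print(e)
for n in("top","side"):
    im=read_camera(n); cv2.imwrite(f"pics/{n}0.png",im[:,:,::-1]); print(n,calibration(n))
E
```

```text
pics
{'t': 0.0, 'tool_pos': array([ 0.13133726, -0.58485807,  0.23455872]), 'orientation': array([-2.45165587e+00,  1.96231745e+00,  2.27256963e-03]), 'opening': 0.09295340224529103}
0.017
top {'fov_y': 57.02152434048143, 'cx': 327.57971197138613, 'cy': 232.36427803964088, 'xyz': array([ 0.36609392, -0.08918042,  0.79640015]), 'attitude': array([-2.15447945,  2.10492152, -0.22102067])}
side {'fov_y': 49.680503655595615, 'cx': 323.4713130453962, 'cy': 241.36173895523663, 'xyz': array([0.14703387, 0.58619591, 0.65943912]), 'attitude': array([-0.68260287,  2.5616414 , -1.26607002])}
```

View pics/top0.png

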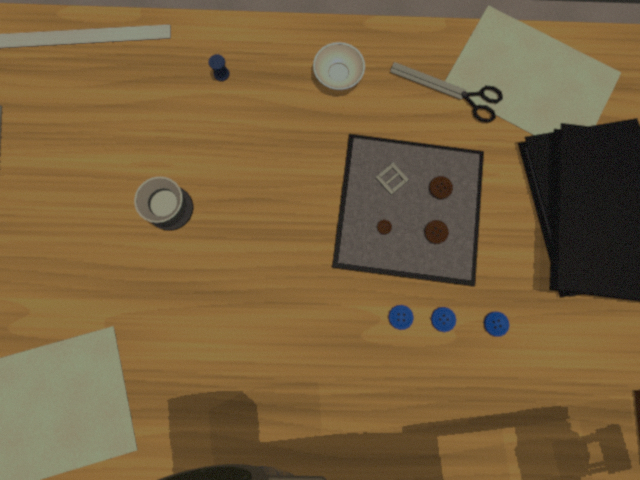

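View pics/side0.png

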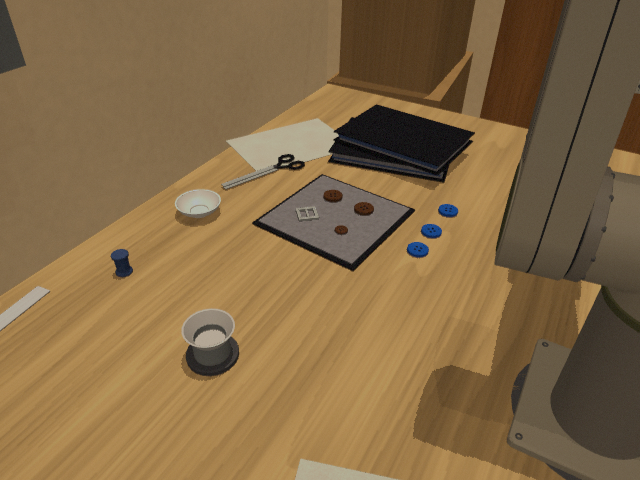

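The top view shows two large brown buttons at about (440,187) and (436,232), and a small one at (384,227). The buckle is at (392,178), the tube at (160,200), and three blue look-alikes at rows 317–324. Next I'll measure them and look at an enlarged crop.

```bash
cat > h.py <<'E'
import numpy as np,cv2
from scipy.spatial.transform import Rotation as R
def ray(c,u,v):
    f=240/np.tan(np.radians(c['fov_y'])/2)
    d=R.from_rotvec(c['attitude']).as_matrix()@np.array([(u-c['cx'])/f,(v-c['cy'])/f,1.]); return np.array(c['xyz']),d
def onz(c,u,v,z):
    o,d=ray(c,u,v); return o+d*(z-o[2])/d[2]
def proj(c,p):
    f=240/np.tan(np.radians(c['fov_y'])/2)
    q=R.from_rotvec(c['attitude']).as_matrix().T@(np.array(p)-c['xyz']); return q[:2]/q[2]*f+[c['cx'],c['cy']]
def brown(im,roi):
    h=cv2.cvtColor(im,cv2.COLOR_RGB2HSV); x0,y0,x1,y1=roi
    m=((h[...,0]<15)|(h[...,0]>170))&(h[...,1]>110)&(h[...,2]<120)
    k=np.zeros(m.shape,np.uint8); k[y0:y1,x0:x1]=m[y0:y1,x0:x1]*255
    return cv2.morphologyEx(k,cv2.MORPH_CLOSE,np.ones((3,3)))
ROI={'top':(345,145,475,270),'side':(275,183,400,245)}
E
python3 - <<'E'
from plant import *
from h import *
for n in('top','side'):
    im=cv2.imread(f'pics/{n}0.png')[:,:,::-1].copy(); c=calibration(n)
    for k in cv2.findContours(brown(im,ROI[n]),cv2.RETR_EXTERNAL,cv2.CHAIN_APPROX_NONE)[0]:
        if cv2.contourArea(k)<30: continue
        P=np.array([onz(c,u,v,.0175)[:2] for u,v in k[:,0].astype(float)]).astype(np.float32)
        e=cv2.minEnclosingCircle(P); M=cv2.moments(k)
        print(n,M['m10']/M['m00'],M['m01']/M['m00'],'ctr',e[0],'diam',2*e[1])
# pad orientation + tube
im=cv2.imread('pics/top0.png')[:,:,::-1].copy();c=calibration('top')
print('side pad corners'); 
for p in[(350,136),(483,151),(474,284),(334,266)]: print(onz(c,*p,.01))
big=cv2.resize(im[140:340,330:510],None,fx=3,fy=3,interpolation=cv2.INTER_CUBIC); cv2.imwrite('pics/crop1.png',big[:,:,::-1])
big=cv2.resize(im[165:240,125:205],None,fx=7,fy=7,interpolation=cv2.INTER_CUBIC); cv2.imwrite('pics/crop2.png',big[:,:,::-1])
im=cv2.imread('pics/side0.png'); big=cv2.resize(im[305:380,170:250],None,fx=7,fy=7,interpolation=cv2.INTER_CUBIC); cv2.imwrite('pics/crop3.png',big)
E
```

```text
top 436.13952445042617 231.52714221624046 ctr (0.5220019221305847, -0.29733744263648987) diam 0.042152922600507736
top 383.88676844783714 226.59923664122138 ctr (0.5290637016296387, -0.20259779691696167) diam 0.0255118440836668
top 440.5506628787878 187.0279356060606 ctr (0.605664074420929, -0.3072910010814667) diam 0.042955223470926285
side 340.8642857142857 229.43571428571428 ctr (0.5289371013641357, -0.1992306262254715) diam 0.02854342944920063
side 363.49102927289897 208.06704438149194 ctr (0.5230719447135925, -0.2962188720703125) diam 0.05004527047276497
side 332.59726603575183 195.37434279705573 ctr (0.6076455116271973, -0.3061682879924774) diam 0.05057470127940178
side pad corners
[ 0.70383424 -0.13983836  0.01      ]
[ 0.68117375 -0.39212438  0.01      ]
[ 0.42979992 -0.36462158  0.01      ]
[ 0.45612078 -0.11414806  0.01      ]
```

View pics/crop1.png

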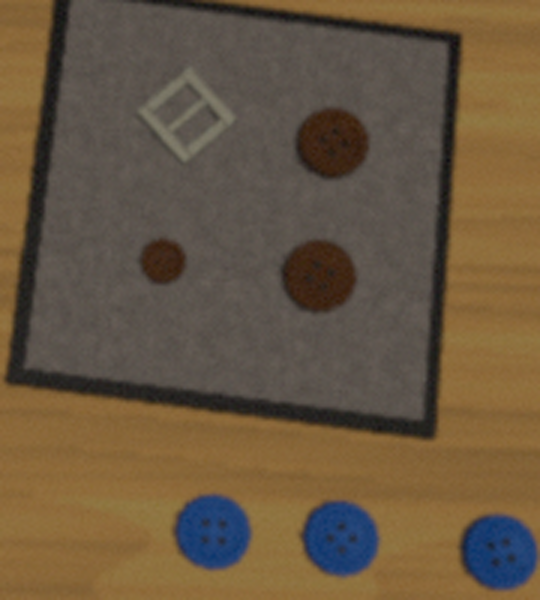

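View pics/crop2.png

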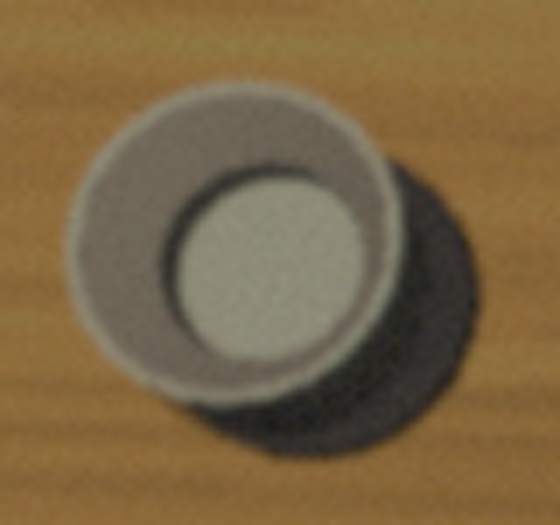

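View pics/crop3.png

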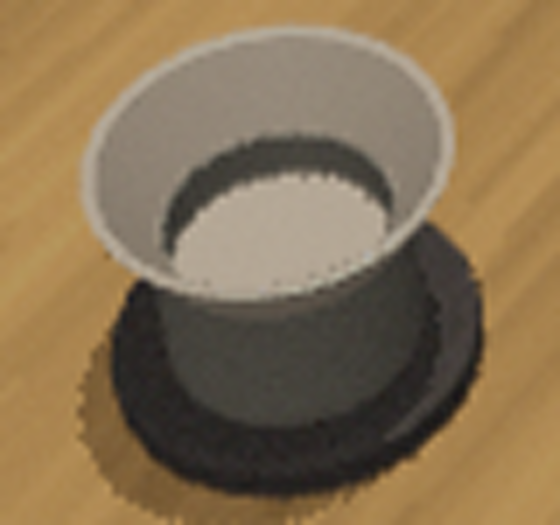

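The crop confirms it: the two large brown four-hole discs, at (440,187) and (436,232), measure about 43 mm across. The small one at (384,227) measures about 26 mm, and the blue discs lie off the pad. Next is the tube axis, from the rim in both views.

Run:
```python
from plant import *
from h import *
c=calibration('top'); s=calibration('side')
def fit(c,pts,z):
    P=np.array([onz(c,*p,z)[:2] for p in pts]); A=np.c_[2*P,np.ones(len(P))]; x=np.linalg.lstsq(A,(P**2).sum(1),rcond=None)[0]
    return x[:2],2*np.sqrt(x[2]+x[:2]@x[:2])
g=lambda L,o:[(u/7+o[0]-.43,v/7+o[1]-.43) for u,v in L]
print('rim top',fit(c,g([(68,240),(404,245),(245,82),(225,405),(375,150)],(125,165)),.066))
print('rim side',fit(s,g([(82,180),(455,145),(295,27),(245,303)],(170,305)),.066))
print('floor top',fit(c,g([(176,270),(366,270),(280,178),(265,361)],(125,165)),.034))
print('foot top',fit(c,g([(478,290),(320,458),(440,185),(440,400)],(125,165)),.005))
for p in[(440.55,187.03),(436.14,231.53),(383.9,226.6)]: print('top',onz(c,*p,.0175 if p[0]>400 else .015))
for p in[(332.6,195.4),(363.5,208.1)]: print('side',onz(s,*p,.016))
print('buckle',onz(c,392,178,.012))
st=read_state(); print(st['tool_pos'],R.from_rotvec(st['orientation']).as_matrix().round(3))
```

```text
rim top (array([0.55625422, 0.18779401]), np.float64(0.08056165755440751))
rim side (array([0.55713325, 0.18858975]), np.float64(0.08060323216189942))
floor top (array([0.55793058, 0.19032115]), np.float64(0.04762145596191974))
foot top (array([0.55785456, 0.18906638]), np.float64(0.08646784051120036))
top [ 0.60576334 -0.30736802  0.0175    ]
top [ 0.52204242 -0.29712243  0.0175    ]
top [ 0.52924614 -0.20299878  0.015     ]
side [ 0.60722205 -0.3077446   0.016     ]
side [ 0.52368589 -0.29751997  0.016     ]
buckle [ 0.62241807 -0.2187571   0.012     ]
[ 0.13136856 -0.58493903  0.23468012] [[ 0.219 -0.976 -0.   ]
 [-0.976 -0.219  0.002]
 [-0.002 -0.    -1.   ]]
```

>>> carry_out --steps '[{"xyz":[2,1.4,0]},{"xyz":[6,4.4,0]},{"xyz":[10,7.3,-1]},{"xyz":[14,10.3,-2]},{"xyz":[18,13.2,-3]},{"xyz":[22,16.2,-4]},{"xyz":[26,19.1,-5]},{"xyz":[30,22,-7]},{"xyz":[35,25.7,-9]},{"xyz":[39.2,28.8,-11]}]' --grip 0.75 --force 15

```text
validation failed for argument at $.st...
```

>>> carry_out --steps '[{"xyz":[0,0,0]},{"xyz":[0,0,0]},{"xyz":[0,0,0]}]'

```text
validation failed for argument at $.st...
```

Each row needs "rot" as well.

>>> carry_out --steps '[{"xyz":[2,1.4,0],"rot":[0,0,0]},{"xyz":[6,4.4,0],"rot":[0,0,0]},{"xyz":[10,7.3,-1],"rot":[0,0,0]},{"xyz":[14,10.3,-2],"rot":[0,0,0]},{"xyz":[18,13.2,-3],"rot":[0,0,0]},{"xyz":[22,16.2,-4],"rot":[0,0,0]},{"xyz":[26,19.1,-5],"rot":[0,0,0]},{"xyz":[30,22,-7],"rot":[0,0,0]},{"xyz":[35,25.7,-9],"rot":[0,0,0]},{"xyz":[39.2,28.8,-11],"rot":[0,0,0]}]' --grip 0.75 --force 15

```text
t: 1.1
tool_pos: [0.5038, -0.3113, 0.1344]
orientation: [2.453, -1.963, 0.0]
force: [0.9, -0.8, 0.2]
opening: 0.0698
```

>>> carry_out --steps '[{"xyz":[0,0,0],"rot":[0,0,0]},{"xyz":[0,0,0],"rot":[0,0,0]},{"xyz":[0,0,0],"rot":[0,0,0]}]'

```text
t: 1.4
tool_pos: [0.5021, -0.3135, 0.1354]
orientation: [2.452, -1.963, 0.0]
force: [-0.4, -0.6, 0.7]
opening: 0.0696
```

>>> carry_out --steps '[{"xyz":[1,0.8,-2],"rot":[0,0,0]},{"xyz":[2.1,1.6,-5],"rot":[0,0,0]},{"xyz":[2.1,1.6,-7],"rot":[0,0,0]},{"xyz":[2.1,1.6,-7],"rot":[0,0,0]},{"xyz":[2.1,1.6,-7],"rot":[0,0,0]},{"xyz":[2.1,1.6,-7],"rot":[0,0,0]}]'

```text
t: 2.0
tool_pos: [0.5241, -0.2985, 0.0673]
orientation: [-2.451, 1.965, -0.005]
force: [0.6, -0.2, 0.4]
opening: 0.0697
```

Run:
```python
from plant import *
from h import *
for n in('top','side'):
    im=read_camera(n); c=calibration(n)
    for p in [(0.523,-0.2973,.0145)]: print(n,proj(c,p))
    x,y=map(int,proj(c,(0.523,-0.2973,.04)))
    cv2.imwrite(f'pics/{n}1.png',cv2.resize(im[y-70:y+70,x-90:x+90],None,fx=4,fy=4)[:,:,::-1])
print(read_state()['tool_pos'])
```

```text
top [435.79249762 231.32814011]
side [363.68884117 208.79801022]
[ 0.52427334 -0.29810646  0.06725143]
```

View pics/side1.png

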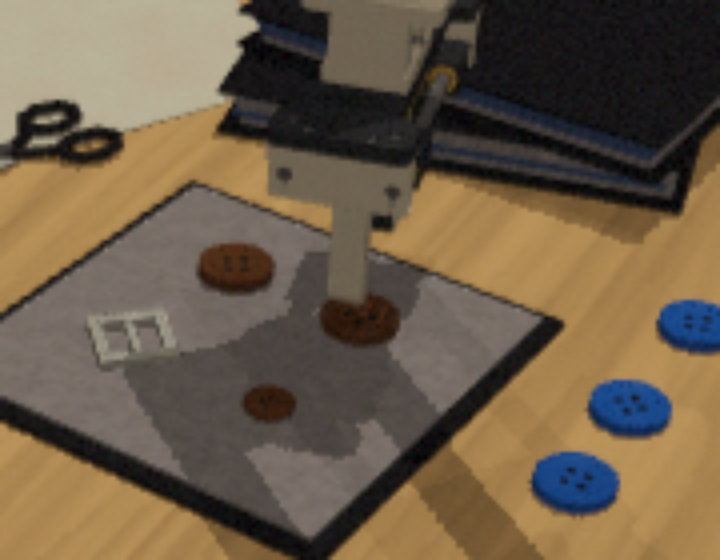

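View pics/top1.png

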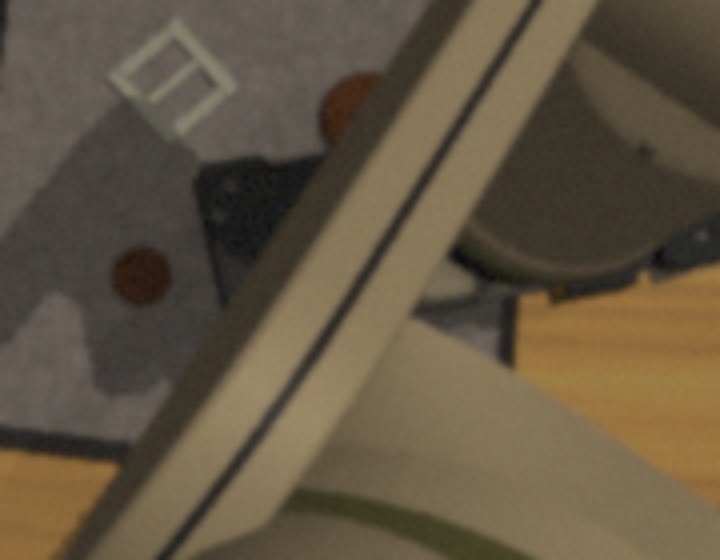

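Side view: the near fingertip, at crop (348,300), hangs above button B at (360,320), which matches the plan. The top view is blocked by the arm. Descending.

>>> carry_out --steps '[{"xyz":[-0.1,0.1,-1.5],"rot":[0,0,0]},{"xyz":[-0.1,0.1,-2.5],"rot":[0,0,0]},{"xyz":[-0.1,0.1,-3.2],"rot":[0,0,0]},{"xyz":[-0.1,0.1,-3.5],"rot":[0,0,0]},{"xyz":[-0.1,0.1,-3.7],"rot":[0,0,0]},{"xyz":[-0.1,0.1,-3.7],"rot":[0,0,0]},{"xyz":[-0.1,0.1,-3.7],"rot":[0,0,0]}]'

```text
t: 2.8
tool_pos: [0.5228, -0.296, 0.0285]
orientation: [-2.453, 1.963, -0.001]
force: [0.9, -0.4, -0.2]
opening: 0.0701
```

>>> carry_out --steps '[{"xyz":[0,0,0],"rot":[0,0,0]},{"xyz":[0,0,0],"rot":[0,0,0]},{"xyz":[0,0,0],"rot":[0,0,0]},{"xyz":[0,0,0],"rot":[0,0,0]},{"xyz":[0,0,0],"rot":[0,0,0]},{"xyz":[0,0,0],"rot":[0,0,0]},{"xyz":[0,0,0],"rot":[0,0,0]},{"xyz":[0,0,0],"rot":[0,0,0]}]' --grip 0.3 --force 15

```text
t: 3.6
tool_pos: [0.5226, -0.2959, 0.0283]
orientation: [-2.453, 1.963, -0.0]
force: [-0.0, 1.4, 1.5]
opening: 0.0436
```

>>> carry_out --steps '[{"xyz":[0,0,1],"rot":[0,0,0]},{"xyz":[0,0,3],"rot":[0,0,0]},{"xyz":[0,0,6],"rot":[0,0,0]},{"xyz":[0,0,9.5],"rot":[0,0,0]},{"xyz":[0.5,3,11],"rot":[0,0,0]},{"xyz":[1,6,11],"rot":[0,0,0]},{"xyz":[1.5,10,11],"rot":[0,0,0]},{"xyz":[2,14,11],"rot":[0,0,0]},{"xyz":[2.5,18,11],"rot":[0,0,0]},{"xyz":[3,22,11],"rot":[0,0,0]}]'

```text
t: 4.6
tool_pos: [0.5526, -0.0743, 0.139]
orientation: [-2.452, 1.963, -0.001]
force: [1.4, -0.0, -1.0]
opening: 0.0433
```

Run:
```python
from plant import *
from h import *
s=read_state();print(s['tool_pos'],s['opening'])
c=calibration('side');im=read_camera('side')
x,y=map(int,proj(c,s['tool_pos']))
cv2.imwrite('pics/side2.png',cv2.resize(im[y-70:y+70,x-90:x+90],None,fx=4,fy=4)[:,:,::-1])
```

```text
[ 0.55258559 -0.07432827  0.13900306] 0.04333932116519821
```

View pics/side2.png

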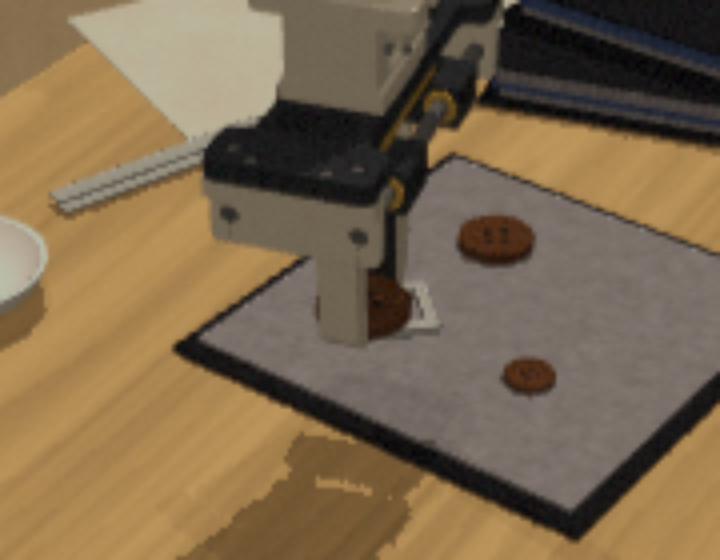

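The side view shows the button held flat between the fingertips at crop (370,305), and A and the small button untouched. Moving to the tube.

>>> carry_out --steps '[{"xyz":[0,3,0],"rot":[0,0,0]},{"xyz":[0.1,7,0],"rot":[0,0,0]},{"xyz":[0.2,11,0],"rot":[0,0,0]},{"xyz":[0.3,15,0],"rot":[0,0,0]},{"xyz":[0.4,19,0],"rot":[0,0,0]},{"xyz":[0.4,22,0],"rot":[0,0,0]},{"xyz":[0.4,24.5,0],"rot":[0,0,0]},{"xyz":[0.4,26.3,0],"rot":[0,0,0]},{"xyz":[0.4,26.3,-2],"rot":[0,0,0]},{"xyz":[0.4,26.3,-3],"rot":[0,0,0]}]'

```text
t: 5.65
tool_pos: [0.556, 0.1876, 0.1075]
orientation: [2.453, -1.961, -0.001]
force: [-0.3, 0.1, -0.7]
opening: 0.0432
```

>>> carry_out --steps '[{"xyz":[0,0,-1],"rot":[0,0,0]},{"xyz":[0,0,-1.8],"rot":[0,0,0]},{"xyz":[0,0,-2],"rot":[0,0,0]},{"xyz":[0,0,-2],"rot":[0,0,0]},{"xyz":[0,0,-2],"rot":[0,0,0]},{"xyz":[0,0,-2],"rot":[0,0,0]}]'

```text
t: 6.25
tool_pos: [0.557, 0.1871, 0.0889]
orientation: [-2.452, 1.963, -0.001]
force: [-0.3, -0.3, -0.5]
opening: 0.0435
```

Run:
```python
from plant import *
from h import *
s=read_state();print(s['tool_pos'],s['opening'])
c=calibration('side');im=read_camera('side')
x,y=map(int,proj(c,s['tool_pos'])); print(x,y)
cv2.imwrite('pics/side3.png',cv2.resize(im[y-70:y+70,x-90:x+90],None,fx=4,fy=4)[:,:,::-1])
```

```text
[0.55704399 0.18714322 0.08889977] 0.0435030764105786
207 316
```

View pics/side3.png

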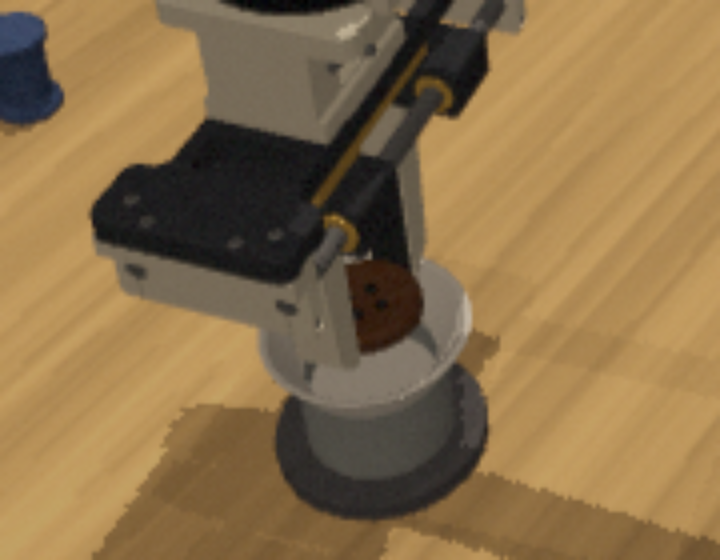

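The held button appears flat at crop (375,305), centred over the collar (centre about (366,335)). Releasing.

>>> carry_out --steps '[{"xyz":[0,0,0],"rot":[0,0,0]},{"xyz":[0,0,0],"rot":[0,0,0]},{"xyz":[0,0,0],"rot":[0,0,0]},{"xyz":[0,0,0],"rot":[0,0,0]},{"xyz":[0,0,0],"rot":[0,0,0]},{"xyz":[0,0,1],"rot":[0,0,0]},{"xyz":[0,0,4],"rot":[0,0,0]},{"xyz":[0,-4,6],"rot":[0,0,0]},{"xyz":[0.2,-8,6],"rot":[0,0,0]},{"xyz":[0.5,-12,6],"rot":[0,0,0]}]' --grip 0.75

```text
t: 7.3
tool_pos: [0.5624, 0.0662, 0.1505]
orientation: [-2.452, 1.96, -0.004]
force: [-0.2, 0.0, 0.8]
opening: 0.0696
```

Run:
```python
from plant import *
from h import *
s=read_state();print(s['tool_pos'],s['opening'])
a=[]
for n,p in(('side',(208,335)),('top',(160,203))):
    im=read_camera(n);x,y=p
    a.append(cv2.resize(im[y-45:y+45,x-45:x+45],None,fx=4,fy=4))
cv2.imwrite('pics/tube4.png',np.hstack(a)[:,:,::-1])
```

```text
[0.56240566 0.06623684 0.15046403] 0.06956275129834714
```

View pics/tube4.png

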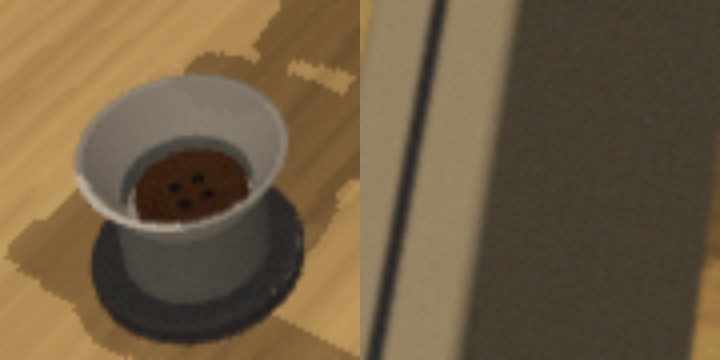

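Button one lies flat in the bore, at side-crop (193,185). Now for the other one.

>>> carry_out --steps '[{"xyz":[0.4,-4,0],"rot":[0,0,0]},{"xyz":[0.9,-8,0],"rot":[0,0,0]},{"xyz":[1.4,-12,-1],"rot":[0,0,0]},{"xyz":[1.9,-16,-2],"rot":[0,0,0]},{"xyz":[2.4,-20,-3],"rot":[0,0,0]},{"xyz":[2.9,-24,-3],"rot":[0,0,0]},{"xyz":[3.4,-28,-4],"rot":[0,0,0]},{"xyz":[3.9,-32,-5],"rot":[0,0,0]},{"xyz":[4.2,-35.5,-6],"rot":[0,0,0]},{"xyz":[4.4,-37.4,-7],"rot":[0,0,0]}]'

```text
t: 8.4
tool_pos: [0.6058, -0.3095, 0.0784]
orientation: [2.451, -1.965, 0.002]
force: [0.9, 0.1, -0.6]
opening: 0.07
```

>>> carry_out --steps '[{"xyz":[0,0,-1.3],"rot":[0,0,0]},{"xyz":[0,0,-1.3],"rot":[0,0,0]},{"xyz":[0,0,-1.3],"rot":[0,0,0]},{"xyz":[0,0,-1.3],"rot":[0,0,0]}]'

```text
t: 8.8
tool_pos: [0.6062, -0.3057, 0.0661]
orientation: [-2.454, 1.961, -0.001]
force: [0.3, -0.4, -0.3]
opening: 0.0697
```

Run:
```python
from plant import *
from h import *
s=read_state();print(s['tool_pos'],s['opening'])
c=calibration('side');im=read_camera('side')
x,y=map(int,proj(c,s['tool_pos'])); print(x,y)
cv2.imwrite('pics/side5.png',cv2.resize(im[y-70:y+70,x-90:x+90],None,fx=4,fy=4)[:,:,::-1])
```

```text
[ 0.60620705 -0.30567376  0.0660502 ] 0.06973019380046505
333 176
```

View pics/side5.png

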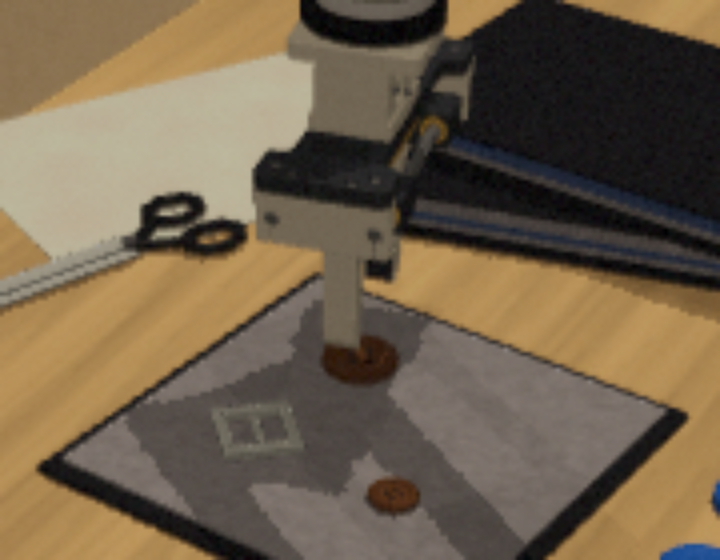

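Same picture as for the first one: the fingertip at (343,345) is over button A at (360,358), with the buckle and small button well clear. Descending and gripping.

>>> carry_out --steps '[{"xyz":[0,-0.1,-1.5],"rot":[0,0,0]},{"xyz":[0,-0.1,-2.5],"rot":[0,0,0]},{"xyz":[0,-0.1,-3.2],"rot":[0,0,0]},{"xyz":[0,-0.1,-3.5],"rot":[0,0,0]},{"xyz":[0,-0.1,-3.7],"rot":[0,0,0]},{"xyz":[0,-0.1,-3.7],"rot":[0,0,0]},{"xyz":[0,-0.1,-3.7],"rot":[0,0,0]}]'

```text
t: 9.55
tool_pos: [0.6059, -0.3081, 0.0286]
orientation: [-2.453, 1.963, -0.001]
force: [-0.8, -0.3, 0.4]
opening: 0.07
```

>>> carry_out --steps '[{"xyz":[0,0,0],"rot":[0,0,0]},{"xyz":[0,0,0],"rot":[0,0,0]},{"xyz":[0,0,0],"rot":[0,0,0]},{"xyz":[0,0,0],"rot":[0,0,0]},{"xyz":[0,0,0],"rot":[0,0,0]},{"xyz":[0,0,0],"rot":[0,0,0]},{"xyz":[0,0,0],"rot":[0,0,0]},{"xyz":[0,0,0],"rot":[0,0,0]}]' --grip 0.3

```text
t: 10.35
tool_pos: [0.6056, -0.3079, 0.0283]
orientation: [2.453, -1.963, 0.0]
force: [-0.3, -0.3, 1.2]
opening: 0.0437
```

>>> carry_out --steps '[{"xyz":[0,0,1],"rot":[0,0,0]},{"xyz":[0,0,3],"rot":[0,0,0]},{"xyz":[0,0,6],"rot":[0,0,0]},{"xyz":[0,0,9.5],"rot":[0,0,0]},{"xyz":[-0.3,3,11],"rot":[0,0,0]},{"xyz":[-0.6,6,11],"rot":[0,0,0]},{"xyz":[-1,10,11],"rot":[0,0,0]},{"xyz":[-1.4,14,11],"rot":[0,0,0]},{"xyz":[-1.8,18,11],"rot":[0,0,0]},{"xyz":[-2.2,22,11],"rot":[0,0,0]}]'

```text
t: 11.35
tool_pos: [0.5833, -0.0864, 0.139]
orientation: [-2.452, 1.963, -0.001]
force: [-0.4, -0.5, 0.8]
opening: 0.0435
```

>>> carry_out --steps '[{"xyz":[-0.4,4,0],"rot":[0,0,0]},{"xyz":[-0.8,8,0],"rot":[0,0,0]},{"xyz":[-1.2,12,0],"rot":[0,0,0]},{"xyz":[-1.6,16,0],"rot":[0,0,0]},{"xyz":[-2,20,0],"rot":[0,0,0]},{"xyz":[-2.4,24,0],"rot":[0,0,0]},{"xyz":[-2.6,26.4,0],"rot":[0,0,0]},{"xyz":[-2.7,27.6,0],"rot":[0,0,0]},{"xyz":[-2.7,27.6,-2],"rot":[0,0,0]},{"xyz":[-2.7,27.6,-3],"rot":[0,0,0]}]'

```text
t: 12.35
tool_pos: [0.5562, 0.1879, 0.1073]
orientation: [2.452, -1.962, -0.0]
force: [-0.2, -0.8, -0.9]
opening: 0.0433
```

>>> carry_out --steps '[{"xyz":[0,0,-1],"rot":[0,0,0]},{"xyz":[0,0,-1.8],"rot":[0,0,0]},{"xyz":[0,0,-2],"rot":[0,0,0]},{"xyz":[0,0,-2],"rot":[0,0,0]},{"xyz":[0,0,-2],"rot":[0,0,0]},{"xyz":[0,0,-2],"rot":[0,0,0]}]'

```text
t: 12.95
tool_pos: [0.5571, 0.1882, 0.0889]
orientation: [-2.452, 1.963, -0.001]
force: [-0.7, -0.7, 0.3]
opening: 0.0433
```

Run:
```python
from plant import *
from h import *
s=read_state();print(s['tool_pos'],s['opening'])
c=calibration('side');im=read_camera('side')
x,y=map(int,proj(c,s['tool_pos'])); print(x,y)
cv2.imwrite('pics/side6.png',cv2.resize(im[y-70:y+70,x-90:x+90],None,fx=4,fy=4)[:,:,::-1])
```

```text
[0.55706781 0.18817137 0.08891358] 0.0433390762411622
206 316
```

View pics/side6.png

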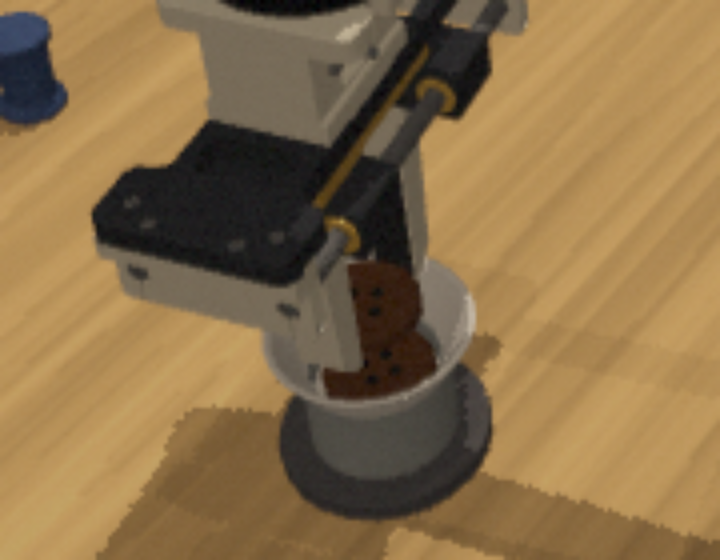

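The second button is held flat and centred above the collar at crop (380,305), with the first below it at (380,362). Releasing, then backing away.

>>> carry_out --steps '[{"xyz":[0,0,0],"rot":[0,0,0]},{"xyz":[0,0,0],"rot":[0,0,0]},{"xyz":[0,0,0],"rot":[0,0,0]},{"xyz":[0,0,0],"rot":[0,0,0]},{"xyz":[0,0,0],"rot":[0,0,0]},{"xyz":[0,0,1],"rot":[0,0,0]},{"xyz":[0,0,4],"rot":[0,0,0]},{"xyz":[0,-4,7],"rot":[0,0,0]},{"xyz":[0.2,-8,10],"rot":[0,0,0]},{"xyz":[0.5,-12,12],"rot":[0,0,0]}]' --grip 0.75

```text
t: 14.0
tool_pos: [0.5623, 0.0672, 0.2118]
orientation: [-2.452, 1.96, -0.004]
force: [0.9, -0.3, -0.9]
opening: 0.0698
```

>>> carry_out --steps '[{"xyz":[0,-4,0],"rot":[0,0,0]},{"xyz":[0,-8,0],"rot":[0,0,0]},{"xyz":[0,-12,0],"rot":[0,0,0]},{"xyz":[0,-16,0],"rot":[0,0,0]},{"xyz":[0,-20,0],"rot":[0,0,0]},{"xyz":[0,-20,0],"rot":[0,0,0]}]'

```text
t: 14.6
tool_pos: [0.5612, -0.1365, 0.2091]
orientation: [2.447, -1.968, 0.003]
force: [0.0, 0.4, 0.3]
opening: 0.07
```

Run:
```python
from plant import *
from h import *
s=read_state();print(s['t'],s['tool_pos'],s['opening'],s['force'])
a=[]
for n,p in(('side',(208,335)),('top',(160,203))):
    im=read_camera(n);x,y=p;c=calibration(n)
    a.append(cv2.resize(im[y-45:y+45,x-45:x+45],None,fx=4,fy=4))
    k=max(cv2.findContours(brown(im,(x-35,y-35,x+35,y+35)),cv2.RETR_EXTERNAL,cv2.CHAIN_APPROX_NONE)[0],key=cv2.contourArea)
    P=np.array([onz(c,u,v,.052)[:2] for u,v in k[:,0].astype(float)]).astype(np.float32)
    print(n,cv2.boundingRect(k),cv2.minEnclosingCircle(P))
    cv2.imwrite(f'pics/{n}7.png',im[:,:,::-1])
cv2.imwrite('pics/tube7.png',np.hstack(a)[:,:,::-1])
```

```text
14.6 [ 0.56122289 -0.13652015  0.20908484] 0.0699606354712095 [0.00536614 0.37100781 0.34792879]
side (195, 323, 30, 22) ((0.5555328726768494, 0.18942581117153168), 0.024363607168197632)Traceback (most recent call last):
  File "<stdin>", line 8, in <module>
ValueError: max() iterable argument is empty
```

View pics/side7.png

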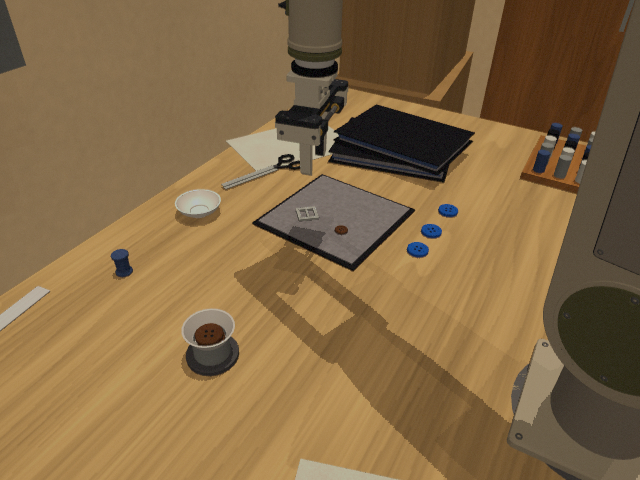

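The side view shows the top button flat in the tube at (209,335) and the small button still at (341,230). The top-view mask came up empty, so I'll look at that picture.

Run:
```python
from plant import *
from h import *
s=cv2.imread('pics/side7.png'); im=read_camera('top')[:,:,::-1]
cv2.imwrite('pics/tube8.png',np.hstack([cv2.resize(q[y-45:y+45,x-45:x+45],None,fx=4,fy=4) for q,x,y in((s,208,335),(im,160,203))]))
c=calibration('top');b=im[158:250,115:205]; m=(b[...,2].astype(int)-b[...,0]>15)
print(b[45,45])
```

```text
[106 140 161]
```

View pics/tube8.png

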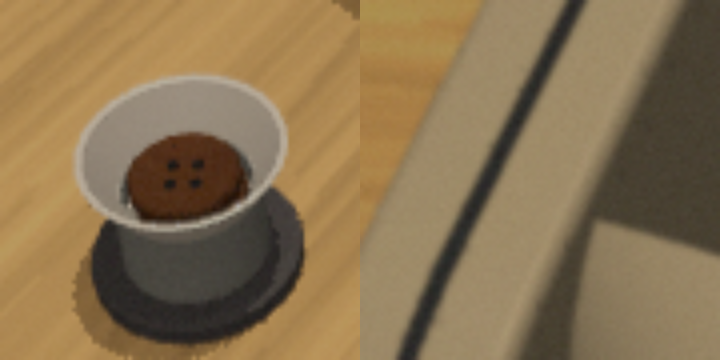

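The arm still blocks the top view. Time is ample at about 15 s, so I'll clear it for an independent check.

>>> carry_out --steps '[{"xyz":[-2,-4,0],"rot":[0,0,0]},{"xyz":[-4,-8,0],"rot":[0,0,0]},{"xyz":[-7,-12,0],"rot":[0,0,0]},{"xyz":[-10,-16,0],"rot":[0,0,0]},{"xyz":[-13,-20,0],"rot":[0,0,0]},{"xyz":[-16,-24,0],"rot":[0,0,0]},{"xyz":[-20,-28,0],"rot":[0,0,0]},{"xyz":[-24,-32,0],"rot":[0,0,0]},{"xyz":[-24,-32,0],"rot":[0,0,0]},{"xyz":[-24,-32,0],"rot":[0,0,0]}]'

```text
t: 15.75
tool_pos: [0.3211, -0.4522, 0.2084]
orientation: [-2.451, 1.965, -0.0]
force: [0.4, 0.2, 0.6]
opening: 0.0695
```

Run:
```python
from plant import *
from h import *
im=read_camera('top');x,y=160,203;c=calibration('top')
cv2.imwrite('pics/top9.png',np.hstack([cv2.resize(im[y-45:y+45,x-45:x+45],None,fx=4,fy=4),cv2.resize(im[135:225+60,340:490],None,fx=2.4,fy=2.4)])[:,:,::-1])if 0 else cv2.imwrite('pics/top9.png',cv2.resize(im[y-45:y+45,x-45:x+45],None,fx=5,fy=5)[:,:,::-1])
for roi,z in(((125,165,195,240),.052),((345,145,475,270),.016)):
  for k in cv2.findContours(brown(im,roi),cv2.RETR_EXTERNAL,cv2.CHAIN_APPROX_NONE)[0]:
    if cv2.contourArea(k)<40: continue
    P=np.array([onz(c,u,v,z)[:2] for u,v in k[:,0].astype(float)]).astype(np.float32)
    print(cv2.boundingRect(k),cv2.minEnclosingCircle(P),cv2.minAreaRect(P)[1])
print(read_state()['t'],read_state()['dq'].round(3))
```

```text
(149, 189, 27, 26) ((0.5555176138877869, 0.18607687950134277), 0.02325044386088848) (0.04469715803861618, 0.04050181061029434)
(377, 220, 14, 14) ((0.5293774604797363, -0.20281630754470825), 0.012780318036675453) (0.02399274706840515, 0.023684609681367874)
15.8 [ 0.037 -0.003  0.007  0.005 -0.002  0.007]
```

View pics/top9.png

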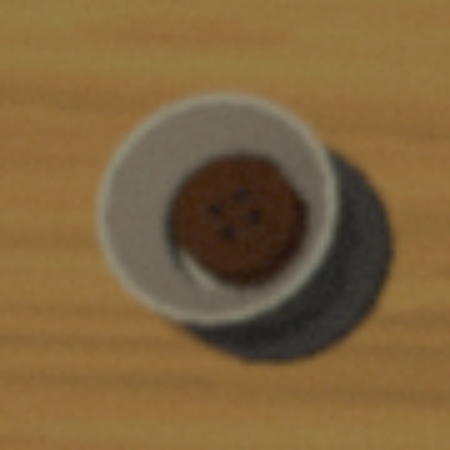

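The top view shows the upper button round, flat and centred in the bore at crop (240,218), about 3 mm from the axis. The small button is unmoved. Handing in.

```bash
python3 -c "
from plant import *
print(close_job())"
```

```text
the job is handed in; nothing more can be done
None
```

I dropped both large brown buttons into the tube one after the other. They lie flat as one column, and I handed the job in at about 16 s of the 54 s allowed.

- **Grasps:** the fingers closed to about 43.5 mm on each button, against the 44 mm stated, with no contact forces worth noting.
- **First button:** I saw it lying flat in the bore, in the side view, before dropping the second.
- **Second button:** the side and top views put its centre about 2–3 mm from the tube's axis when taken at the stacked height of 52 mm, and it looks flat in both.
- **Small button:** the top view puts it at (0.529, −0.203), the same as at the start to within 1 mm. I did not touch the buckle or the blue look-alikes.
- **Arm:** it was parked clear of everything.

One check failed at first: the arm blocked the top view of the tube, so the mask came up empty. I moved the arm away and the repeat was clean. The first move also stopped about 25 mm short of its target because of the joint-speed cap, and I corrected that before descending.

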